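Face up the shelf trays in order of carton width

TASK

Restock the row of shelf trays: move the four cartons from the green cutting mat into the trays, one to a tray, in order of width, the carton with the widest front in the widest tray and so on down to the slim tube carton in the narrowest. Stand each one upright and flat on the tray's floor, squarely with its broad face to the front, and drawn up to the front lip (a gap of no more than about a finger's width) so that the row is faced. Do not tip a carton over, and leave the calculator and the stapler where they are.

Things in the scene. Friction and masses are not known exactly. Their poses are not given: they have to be found in the camera images.
- carton_84: white medicine carton with a dark blue top edge, wider than tall, the widest front of the four: rigid box, 84 mm wide (its y), 62 mm deep front to back (its x), 72 mm tall. Origin: centre of its underside; z up, -x out of its front. It starts upright, loose on a green mat 2 mm thick; take it across its depth (62 mm) with the fingers in front of and behind it.
- carton_71: white medicine carton with a blue lower edge, the lowest of the four: rigid box, 71 mm wide (its y), 50 mm deep front to back (its x), 60 mm tall. Origin: centre of its underside; z up, -x out of its front. It starts upright, loose on a green mat 2 mm thick; take it across its depth (50 mm) with the fingers in front of and behind it.
- carton_61: white medicine carton with a broad curved dark blue band, taller than wide: rigid box, 61 mm wide (its y), 45 mm deep front to back (its x), 75 mm tall. Origin: centre of its underside; z up, -x out of its front. It starts upright, loose on a green mat 2 mm thick; take it across its depth (45 mm) with the fingers in front of and behind it.
- carton_31: slim white ointment-tube carton with a blue stripe, standing on end, the tallest and narrowest: rigid box, 31 mm wide (its y), 27 mm deep front to back (its x), 99 mm tall. Origin: centre of its underside; z up, -x out of its front. It starts upright, loose on a green mat 2 mm thick; take it across its depth (27 mm) with the fingers in front of and behind it.
- tray_widest: grey tray, first (+y end, robot's left) in a fixed row on a rail: open lane 94 mm wide (y), 140 deep (x) inside. Origin: mid-lane, inner face of the front lip, floor level (13 above the table); x from the lip into the tray, z up. Above the floor: lip 12 mm high, label holder 13 out in front, no higher, sides 2.5 thick, 34 high (18 in the first 30 mm), back 34. Lip faces roughly the robot.
- tray_second: grey tray, second in a fixed row on a rail: open lane 81 mm wide (y), 140 deep (x) inside. Origin: mid-lane, inner face of the front lip, floor level (13 above the table); x from the lip into the tray, z up. Above the floor: lip 12 mm high, label holder 13 out in front, no higher, sides 2.5 thick, 34 high (18 in the first 30 mm), back 34. Lip faces roughly the robot.
- tray_third: grey tray, third in a fixed row on a rail: open lane 69 mm wide (y), 140 deep (x) inside. Origin: mid-lane, inner face of the front lip, floor level (13 above the table); x from the lip into the tray, z up. Above the floor: lip 12 mm high, label holder 13 out in front, no higher, sides 2.5 thick, 34 high (18 in the first 30 mm), back 34. Lip faces roughly the robot.
- tray_narrowest: grey tray, fourth (-y end) in a fixed row on a rail: open lane 42 mm wide (y), 140 deep (x) inside. Origin: mid-lane, inner face of the front lip, floor level (13 above the table); x from the lip into the tray, z up. Above the floor: lip 12 mm high, label holder 13 out in front, no higher, sides 2.5 thick, 34 high (18 in the first 30 mm), back 34. Lip faces roughly the robot.
- calculator: grey pocket calculator, 118 x 72 x 15 mm, loose behind the work; to be left alone. Origin: centre of its underside.
- stapler: green desk stapler, 125 x 30 x 55 mm, loose behind the work; to be left alone. Origin: centre of its underside.
Not all that is in view belongs to the job. What is shaped like the carton_84 but red is not meant. Leave any purple look-alike of the carton_71 alone.

How it is judged:
By the outcome, as a careful person would: the job done as asked, in the order asked, and still so for the second after the job is handed in, with the robot touching nothing.
It also fails if it takes over 118 s, if anything falls off the work surface, if the arm or the gripper's body presses on something with over 40 N, if the wrist force passes 120 N, or if a joint passes its speed limit or range.

ROBOT

A 6-joint arm with a two-finger parallel gripper is mounted at the origin on a cart in front of the work surface, level with it; the furniture and walls round the work are solid. World frame = base frame: x ahead of the robot, y to its left, z up, the work surface at z = 0. Lengths are in mm, angles in degrees, forces in N, time in s.
With the tool pointing down it reaches from about 300 to 850 mm from the base axis. Payload 4.2 kg.
Tool frame: the origin (TCP) lies midway between the tips of the shut fingers; the grasp point (between the pads) lies pinch_z behind it (pinch_z is the distance from the TCP to the grasp point, in mm); z points along the fingers, y is the line along which they close (so a half turn about z gives the same grasp; the last joint's range is limited). The gripper opens to 91 mm and grips with 3 to 60 N. Pads are 32 mm wide; open, the fingers measure 118 mm over their backs; the gripper's body (76 mm by 178 mm) begins 60 mm behind the grasp point.
Start: joints at [-75.229, 18.312, 89.639, -0, 72.044, -1.146], TCP at [157.691, -552.971, 213.976] pointing down, gripper open.
Joint ranges: [-177.97, 177.97], [-48.28, 115.42], [12.27, 149.76], [-77.06, 257.06], [2.81, 150.46], [-146.56, 146.56]. Speed limits (degrees/s): [147.25, 147.25, 180, 180, 180, 180].

INTERFACE

Orientations are given as [roll, pitch, yaw] about the fixed x, y, z axes, in that order (R = Rz(yaw) Ry(pitch) Rx(roll)).
In Python, from workcell import state, grab_frame, job_done, masks_of, landmark_of, pinch_z gives the robot as it stands. The module is installed in compiled form; this text tells all that it offers.
- The arm moves only by the tool move_arm, never from a script. Its argument "plan" is a list of rows, each an object of numbers: "x", "y", "z": the shift along the tool's x, y, z in mm; "rx", "ry", "rz": the turn, a rotation vector about the tool's x, y, z in rad. A call has 1 to 10 rows; each row shifts and turns the commanded pose from where the row before left it, along the tool's axes as they then stand; what a row does not reach is not made up. A row lasts 1/10 s, in which the tool goes at most 50 mm and 8.59 degrees, less where a joint would pass 70% of its speed; a pose out of reach is approached as far as the arm can. A call is refused whole if a number of a shift passes 50 or a number of a turn 0.15, either way. A call with a gripper value outside its range is refused whole. "grip" is the opening, from 0 (shut) to 1 (fully open), set as the call begins (left out, the last holds). The fingers move at their own pace and stop on an object; "squeeze" is the grip in N (left out, the last holds). Time passes only in rows, so rows that do not move let the fingers close. It gives the time, the measured TCP pose, the force, the opening and the grip force at its end, in the units of the state.
- state(): the state, without advancing time (a new reading comes with each control period).
- grab_frame(name): name is "scene" or "side" or "wrist"; returns a dict with "img" (384x512x3 uint8, red, green, blue), "z_map" (384x512 float32, mm along the optical axis (not along the pixel's ray), 0 where there is no reading), "fx", "fy", "cx", "cy" (pixels), "rvec" (rotation vector, rad) and "tvec" (3), from world to camera coordinates, as OpenCV has them. Camera axes: x right, y down, z forward; pixel columns grow to the right and rows downward; lengths in mm; the calibration is good to about 2 mm. The wrist camera is an equidistant fisheye: a pixel r from the principal point sees the ray r / f radians off the axis. A picture is of the moment at which its call begins.
- job_done(): hands the job in; it is judged then, once.
Trained networks look in the newest picture that a camera, given by its name, has taken for a name from the list of things; names that differ only in an ending like _2 or _b are one class to them, and where a whole thing is asked for, a point or a joint stands for the part that bears it (a point fixed in the world has none). Each returns a list of dicts, best first, with "p" (0 to 1); they miss things now and then, are a little off and sometimes report something else, mostly with a low value. They report only what shows in the picture. A call takes as long as a camera call. They do not tell look-alikes from the thing itself.
- masks_of(camera, label): "pixels" (384x512 bool, what is visible of it) and "box" ([centre column, centre row, width, height] in pixels, round what is visible of it).
- landmark_of(camera, label): "point" ([column, row] in pixels: a listed point, or the origin of a listed thing).
The state is a dict: "time_s": time; "qpos": joint angles; "qvel": joint speeds; "effort": joint torques, N m; "ee_pos": TCP position; "ee_rot": TCP orientation; "force": force on the tool from outside, world axes, zero at the start; "torque": the same for the moment, N m; "gripper_width": finger opening in mm; "gripper_force": force on a finger pad.
Only numpy, scipy, OpenCV 4.12 (cv2) and the standard library are available. Lean on these libraries where they do the work, as an engineer would, in place of code of your own. Each camera call takes 0.05 s, during which the arm holds its last target. There are 200 camera calls.

## Working session

There is one attempt and no reset: what is moved stays moved. The work goes in short steps, Python scripts to look and compute and a tool call to move; the robot and the scene stay as the last step left them, time stands still between calls to the robot, and variables do not carry over. Pictures are saved under pics/ and viewed, at most 14 in all, crops included, and the job is handed in when it is done.

Besides the shell and the picture viewer there is one more tool, called after "Request:" as name([rows], argument=value, ...), one row to a line, values as JSON. move_arm: Moves the arm, as the interface text tells. Its arguments: {"type":"object","properties":{"plan":{"type":"array","items":{"type":"object","properties":{"x":{"type":"number"},"y":{"type":"number"},"z":{"type":"number"},"rx":{"type":"number"},"ry":{"type":"number"},"rz":{"type":"number"}}}},"grip":{"type":"number"},"squeeze":{"type":"number"}},"required":["plan"]}

```bash
mkdir -p pics
cat > h.py <<'E'
import numpy as np, cv2
from workcell import *
def cloud(f):
    z=f["z_map"].astype(float); v,u=np.mgrid[:384,:512]
    P=np.stack([(u-f["cx"])/f["fx"]*z,(v-f["cy"])/f["fy"]*z,z],-1)
    R=cv2.Rodrigues(np.array(f["rvec"],float))[0]
    W=(P-np.array(f["tvec"],float).ravel())@R
    W[z<=0]=np.nan
    return W
E
python3 - <<'E'
from h import *
print(state(), pinch_z if not callable(pinch_z) else pinch_z())
a=[]
for c in ["scene","side"]:
    f=grab_frame(c); a.append(f["img"]); W=cloud(f); np.savez(c,W=W,img=f["img"])
    print(c,f["fx"],f["rvec"],f["tvec"])
    for n in ["carton_84","carton_71","carton_61","carton_31","tray_widest","tray_second","tray_third","tray_narrowest"]:
        for m in masks_of(c,n)[:3]:
            P=W[m["pixels"]]; P=P[~np.isnan(P[:,0])]
            print(n,round(m["p"],2),np.round(m["box"]),np.percentile(P,[3,50,97],axis=0).round().tolist() if len(P) else None)
    cv2.imwrite(f"pics/{c}.png",cv2.resize(f["img"][:,:,::-1],(768,576)))
E
```

```text
{'time_s': 0.0, 'qpos': array([-7.52278497e+01,  1.83498818e+01,  8.97073822e+01, -1.61464103e-03,
        7.20425996e+01, -1.14563125e+00]), 'qvel': array([-0.03607249, -0.08230335, -0.08007986, -0.01640663, -0.01910186,
        0.01429797]), 'effort': array([ 2.46539734e-03, -4.12453473e+01, -2.31972456e+01,  7.31600309e-02,
        4.57577000e-02, -1.44909723e-04]), 'ee_pos': array([ 157.56296019, -552.46069295,  213.13129628]), 'ee_rot': array([-1.79900126e+02, -4.61835089e-04,  1.59182803e+01]), 'force': array([-0.73980519,  0.25845398, -0.3094021 ]), 'torque': array([-0.00930795, -0.00595467,  0.00224264]), 'gripper_force': 0.0, 'gripper_width': 91.23747141497255} 18.8
scene 422.4570624522995 [ 2.17926529 -0.66098799  0.33130245] [-514.68580723  238.74762894 1203.94839995]
carton_84 0.97 [265. 260.  32.  47.] [[428.0, -321.0, 8.0], [449.0, -296.0, 68.0], [486.0, -241.0, 75.0]]
carton_84 0.86 [276. 216.  29.  29.] [[561.0, -177.0, 6.0], [585.0, -150.0, 50.0], [625.0, -111.0, 63.0]]
carton_84 0.74 [343. 214.  34.  33.] [[727.0, -296.0, 6.0], [755.0, -278.0, 60.0], [804.0, -233.0,
[... 2350 characters left out ...]
5.] [[664.0, -15.0, 3.0], [686.0, 20.0, 45.0], [739.0, 41.0, 62.0]]
carton_31 0.89 [270. 137.  25.  24.] [[693.0, -423.0, 7.0], [728.0, -386.0, 48.0], [766.0, -359.0, 74.0]]
carton_31 0.88 [240. 151.  31.  33.] [[726.0, -286.0, 4.0], [755.0, -236.0, 48.0], [811.0, -226.0, 74.0]]
tray_widest 0.71 [194. 294. 100.  74.] [[423.0, 264.0, 11.0], [502.0, 311.0, 15.0], [575.0, 367.0, 47.0]]
tray_second 0.72 [224. 259.  83.  62.] [[432.0, 164.0, 12.0], [507.0, 194.0, 21.0], [583.0, 254.0, 47.0]]
tray_third 0.98 [241. 238.  76.  43.] [[438.0, 83.0, 12.0], [514.0, 99.0, 22.0], [590.0, 160.0, 47.0]]
tray_narrowest 0.92 [256. 219.  59.  41.] [[445.0, 20.0, 12.0], [514.0, 30.0, 32.0], [595.0, 75.0, 47.0]]
```

View pics/scene.png

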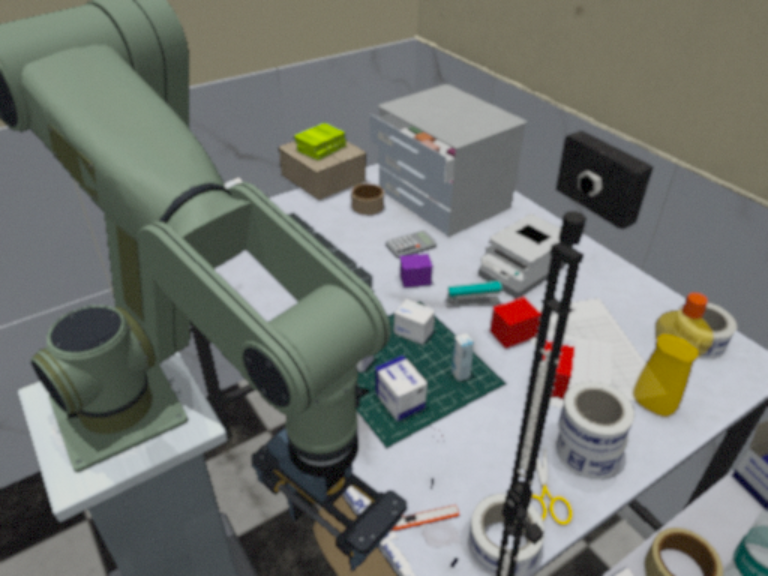

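View pics/side.png

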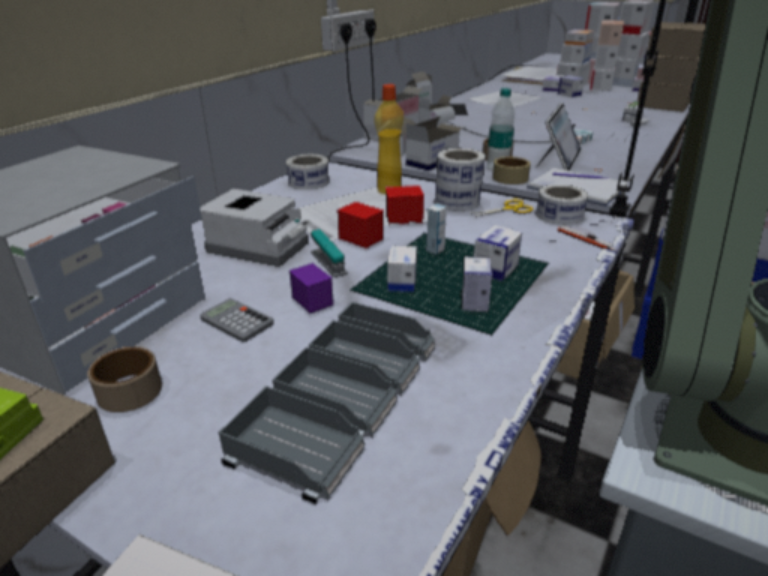

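Scene view: carton_84 at (402,388), carton_71 at (413,320) and carton_31 at (462,357), with carton_61 hidden by the arm. Side view shows all four cartons: 71 at (401,268), 31 at (436,228), 84 at (498,250) and 61 at (477,284). The trays run from (385,330) to (295,440). The red and purple boxes are decoys. Next I'll fit boxes to the depth data.

```bash
cat > fit.py <<'E'
from h import *
from scipy.optimize import least_squares
S={"84":(62,84,72),"71":(50,71,60),"61":(45,61,75),"31":(27,31,99)}
def sdf(P,p,s,z0):
    c,sn=np.cos(p[2]),np.sin(p[2]); d=P[:,:2]-p[:2]
    L=np.c_[c*d[:,0]+sn*d[:,1],-sn*d[:,0]+c*d[:,1],P[:,2]-z0-s[2]/2]
    q=np.abs(L)-np.array(s)/2
    return np.linalg.norm(np.maximum(q,0),axis=1)+np.minimum(q.max(1),0)
def fit(P,s,z0,c,yaw=None):
    best=None
    for y in (np.radians(np.arange(-90,90,15)) if yaw is None else [yaw]):
        r=least_squares(lambda p:sdf(P,p,s,z0),[c[0],c[1],y],loss="soft_l1",f_scale=2)
        if best is None or r.cost<best.cost: best=r
    x=best.x; return x[0],x[1],(np.degrees(x[2])+90)%180-90,np.sqrt(2*best.cost/len(P))
E
python3 - <<'E'
from fit import *
for c in ["scene","side"]:
    D=np.load(c+".npz");W=D["W"];ok=(W[...,2]>10)&(W[...,2]<110)&(W[...,0]>380)&(W[...,0]<660)&(W[...,1]>-340)&(W[...,1]<-20)
    ok=ok&(D["img"].mean(-1)>70)
    n,l,st,ce=cv2.connectedComponentsWithStats(cv2.erode(ok.astype(np.uint8),np.ones((2,2))),connectivity=4)
    for i in range(1,n):
        if st[i,4]<60: continue
        P=W[l==i]; print(c,st[i],P.mean(0).round(),P[:,2].max().round())
        for k,s in S.items(): print("   ",k,np.round(fit(P,s,2,P.mean(0)),2))
    m=D["W"]; t=(m[...,0]>410)&(m[...,0]<610)&(m[...,1]>0)&(m[...,1]<380)&(m[...,2]>6)&(m[...,2]<60)
    if c=="side": np.save("tray.npy",m[t])
E
```

```text
scene [264 201  25  26 468] [ 589. -149.   46.] 64.0
    84 [ 613.73 -132.51  -64.66    3.68]
    71 [ 596.12 -136.25   25.17    1.82]
    61 [ 595.77 -141.69   25.66    3.46]
    31 [ 590.89 -148.98   22.41    5.14]
scene [302 224  14  28 285] [ 595. -300.   64.] 102.0
    84 [ 632.3  -280.26   79.61    5.26]
    71 [ 624.7  -284.82   80.03    7.05]
    61 [ 613.06 -277.28  -10.42    4.79]
    31 [ 603.18 -292.67   79.24    1.35]
scene [252 239  32  39 809] [ 453. -293.   59.] 77.0
    84 [ 460.51 -277.56   -2.85    1.65]
    71 [ 454.97 -283.83   -1.69    4.49]
    61 [ 453.65 -287.78   -1.08    3.22]
    31 [ 4.5139e+02 -2.9570e+02 -7.0000e-02  6.6500e+00]
side [286 137  12  30 273] [ 595. -283.   63.] 104.0
    84 [ 612.32 -321.19  -11.88    5.  ]
    71 [ 608.17 -313.27  -10.86    6.81]
    61 [ 615.88 -302.03   77.98    4.53]
    31 [ 600.61 -291.77  -13.15    1.22]
side [ 310  151   38   54 1000] [ 445. -190.   60.] 81.0
    84 [ 443.55 -186.72   42.33    9.44]
    71 [ 444.17 -189.54   41.14   11.15]
    61 [ 444.99 -189.33  -26.28   11.61]
    31 [ 445.01 -189.06  -32.74   14.04]
side [259 165  19  25 403] [ 584. -119.   50.] 66.0
    84 [ 612.52 -124.67  -63.41    3.35]
    71 [ 595.21 -138.15   26.33    1.33]
    61 [ 592.2  -134.24   26.69    3.34]
    31 [ 586.03 -121.92   25.76    4.66]
```

Run:
```python
from fit import *
D=np.load("side.npz");W=D["W"]
ok=(W[...,2]>10)&(W[...,2]<110)&(W[...,0]>380)&(W[...,0]<530)&(W[...,1]>-340)&(W[...,1]<-20)&(D["img"].mean(-1)>70)
P=W[ok]
x84=np.array([460.5,-277.6,np.radians(-2.9)])
d=sdf(P,x84,S["84"],2)
Q=P[d>12]; Q=Q[Q[:,1]>-220]
print("61",len(Q),Q.mean(0).round(),np.round(fit(Q,S["61"],2,Q.mean(0)),2))
R=P[d<12]; print("84 side",len(R),np.round(fit(R,S["84"],2,R.mean(0)),2))
T=np.load("tray.npy"); 
B=T[T[:,2]>22]
best=max(np.radians(np.arange(0,10,.2)),key=lambda a:(np.histogram(-np.sin(a)*B[:,0]+np.cos(a)*B[:,1],np.arange(-60,360,1.5))[0].astype(float)**2).sum())
print("yaw",np.degrees(best))
c,s=np.cos(best),np.sin(best); u=c*T[:,0]+s*T[:,1]; v=-s*T[:,0]+c*T[:,1]
h=(T[:,2]>24)&(u>480)&(u<575)
e=np.arange(-60,360,2)
H=np.histogram(v[h],e)[0]; print([(int(a),int(n)) for a,n in zip(e,H) if n>4])
print("z>18 u hist"); H,e=np.histogram(u[T[:,2]>18],np.arange(400,640,2)); print([(int(a),int(n)) for a,n in zip(e,H) if n>3])
```

```text
61 563 [ 437. -122.   56.] [ 446.14 -140.83   24.11    1.35]
84 side 642 [ 459.49 -279.39   -2.93    1.3 ]
yaw 4.800000000000001
[(-22, 23), (-20, 125), (-18, 121), (-16, 10), (22, 6), (24, 63), (26, 96), (28, 8), (40, 32), (42, 165), (44, 104), (112, 26), (114, 76), (116, 13), (122, 128), (124, 203), (126, 9), (204, 13), (206, 157), (208, 103), (220, 5), (222, 207), (224, 164), (318, 109), (320, 295)]
z>18 u hist
[(444, 16), (446, 95), (448, 92), (450, 102), (452, 110), (454, 168), (456, 76), (458, 38), (460, 35), (462, 40), (464, 34), (466, 43), (468, 38), (470, 48), (472, 54), (474, 50), (476, 61), (478, 56), (480, 63), (482, 68), (484, 62), (486, 64), (488, 59), (490, 60), (492, 59), (494, 67), (496, 48), (498, 59), (500, 61), (502, 63), (504, 53), (506, 60), (508, 61), (510, 54), (512, 58), (514, 59), (516, 61), (518, 53), (520, 59), (522, 46), (524, 67), (526, 56), (528, 52), (530, 52), (532, 61), (534, 50), (536, 60), (538, 54), (540, 54), (542, 57), (544, 54), (546, 55), (548, 52), (550, 54), (552, 53), (554, 56), (556, 54), (558, 50), (560, 59), (562, 51), (564, 55), (566, 51), (568, 56), (570, 46), (572, 56), (574, 49), (576, 49), (578, 66), (580, 38), (582, 58), (584, 53), (586, 47), (588, 58), (590, 45), (592, 54), (594, 98), (596, 595), (598, 201), (600, 5)]
```

```bash
cat > go.py <<'E'
import sys
from h import *
# go.py x y z yaw [nrot]: moves in tool axes for target TCP (world) from the measured pose
x,y,z,yaw=map(float,sys.argv[1:5])
s=state(); p=s["ee_pos"]; dy=(yaw-s["ee_rot"][2]+180)%360-180
print("t",round(s["time_s"],2),"pos",p.round(1),"rot",s["ee_rot"].round(2),"w",s["gripper_width"].__round__(1),"q1,6",s["qpos"][[0,5]].round(1))
print("total rz rad",round(np.radians(-dy),4),"rows>=",int(np.ceil(abs(dy)/8.5)))
for nm,a in(("now",s["ee_rot"][2]),("after turn",yaw)):
    a=np.radians(a); d=np.array([x,y,z])-p
    t=np.array([np.cos(a)*d[0]+np.sin(a)*d[1],np.sin(a)*d[0]-np.cos(a)*d[1],-d[2]])
    print("shift",nm,t.round(1))
E
cat > tgt.py <<'E'
import numpy as np
a=np.radians(4.8);U=np.array([np.cos(a),np.sin(a)]);V=np.array([-np.sin(a),np.cos(a)])
for n,dep,v in(("84",62,270.5),("71",50,164.5),("61",45,77.8),("31",27,2.5)):
    print(n,"centre",((457+5+dep/2)*U+v*V).round(1))
E
python3 tgt.py; python3 go.py 460 -278.5 150 87.1; python3 -c "
from h import *
print(landmark_of('side','carton_31')[:2]);f=grab_frame('side');R=cv2.Rodrigues(f['rvec'])[0];print(-R.T@np.ravel(f['tvec']))"
```

```text
84 centre [468.6 310.8]
71 centre [471.5 204.7]
61 centre [476.3 118.1]
31 centre [473.6  42.3]
t 0.9 pos [ 157.7 -553.   214. ] rot [179.99  -0.    15.92] w 91.2 q1,6 [-75.2  -1.1]
total rz rad -1.2424 rows>= 9
shift now [ 366. -181.   64.]
shift after turn [289.4 288.   64. ]
[{'point': [317.6, 200.5], 'p': 0.97}, {'point': [239.4, 160.5], 'p': 0.9}]
[123.72527554 708.30666222 556.6153112 ]
```

Request:
move_arm([
  {"rz": -0.138,"z": 5},
  {"rz": -0.138,"z": 5},
  {"rz": -0.138,"z": 5},
  {"rz": -0.138,"z": 5},
  {"rz": -0.138,"z": 5},
  {"rz": -0.138,"z": 5},
  {"rz": -0.138,"z": 5},
  {"rz": -0.138,"z": 5},
  {"rz": -0.1384},
], grip=1)

```text
schema error: expected keys x, y, z, rx, ry, rz
```

Request:
move_arm([
  {"x": 29,"y": 29,"z": 2.4},
  {"x": 29,"y": 29,"z": 2.4},
  {"x": 29,"y": 29,"z": 2.4},
  {"x": 29,"y": 29,"z": 2.4},
  {"x": 29,"y": 29,"z": 2.4},
  {"x": 29,"y": 29,"z": 2.4},
  {"x": 29,"y": 29,"z": 2.4},
  {"x": 29,"y": 29,"z": 2.4},
  {"x": 29,"y": 29,"z": 2.4},
  {"x": 28.4,"y": 27,"z": 2.4},
])

```text
schema error: expected keys x, y, z, rx, ry, rz
```

```bash
python3 go.py 460 -278.5 34 87.1
python3 - <<'E'
from fit import *
f=grab_frame("scene");W=cloud(f)
cv2.imwrite("pics/s2.png",cv2.resize(f["img"][:,:,::-1],(768,576)))
for k,c in {"84":(460,-278.5,-2.9),"71":(595.6,-137.5,25.7),"61":(446,-141,24),"31":(602,-292,-12)}.items():
    P=W[~np.isnan(W[...,0])]; x=np.array([c[0],c[1],np.radians(c[2])])
    P=P[(P[:,2]>8)&(sdf(P,x,S[k],2)<7)]
    print(k,len(P),np.round(fit(P,S[k],2,c,x[2]),2),[np.round(fit(P,S[k],2,c,x[2]+np.pi/2),2)] if k=="31" else "")
E
```

```text
t 1.0 pos [ 157.7 -553.   214. ] rot [180.    -0.    15.92] w 91.1 q1,6 [-75.2  -1.1]
total rz rad -1.2424 rows>= 9
shift now [ 366. -181.  180.]
shift after turn [289.4 288.  180. ]
84 980 [ 460.48 -277.75   -2.95    1.57] 
71 535 [ 595.8  -136.6    25.25    1.76] 
61 50 [ 445.58 -139.58   25.98    1.07] 
31 335 [ 601.64 -290.39  -11.13    1.3 ] [array([ 603.23, -292.49,   79.83,    1.3 ])]
```

All keys are required in each row.

Request:
move_arm([
  {"x": 0,"y": 0,"z": 5,"rx": 0,"ry": 0,"rz": -0.138},
  {"x": 0,"y": 0,"z": 5,"rx": 0,"ry": 0,"rz": -0.138},
  {"x": 0,"y": 0,"z": 5,"rx": 0,"ry": 0,"rz": -0.138},
  {"x": 0,"y": 0,"z": 5,"rx": 0,"ry": 0,"rz": -0.138},
  {"x": 0,"y": 0,"z": 5,"rx": 0,"ry": 0,"rz": -0.138},
  {"x": 0,"y": 0,"z": 5,"rx": 0,"ry": 0,"rz": -0.138},
  {"x": 0,"y": 0,"z": 5,"rx": 0,"ry": 0,"rz": -0.138},
  {"x": 0,"y": 0,"z": 5,"rx": 0,"ry": 0,"rz": -0.138},
  {"x": 0,"y": 0,"z": 0,"rx": 0,"ry": 0,"rz": -0.1384},
], grip=1)

```text
time_s: 1.95
ee_pos: [157.6, -552.5, 173.2]
ee_rot: [-180.0, -0.1, 87.4]
force: [0.7, 0.5, -0.1]
gripper_width: 91.2
gripper_force: 0.0
```

Request:
move_arm([
  {"x": 29,"y": 29,"z": 2.4,"rx": 0,"ry": 0,"rz": 0},
  {"x": 29,"y": 29,"z": 2.4,"rx": 0,"ry": 0,"rz": 0},
  {"x": 29,"y": 29,"z": 2.4,"rx": 0,"ry": 0,"rz": 0},
  {"x": 29,"y": 29,"z": 2.4,"rx": 0,"ry": 0,"rz": 0},
  {"x": 29,"y": 29,"z": 2.4,"rx": 0,"ry": 0,"rz": 0},
  {"x": 29,"y": 29,"z": 2.4,"rx": 0,"ry": 0,"rz": 0},
  {"x": 29,"y": 29,"z": 2.4,"rx": 0,"ry": 0,"rz": 0},
  {"x": 29,"y": 29,"z": 2.4,"rx": 0,"ry": 0,"rz": 0},
  {"x": 29,"y": 29,"z": 2.4,"rx": 0,"ry": 0,"rz": 0},
  {"x": 28.4,"y": 27,"z": 2.4,"rx": 0,"ry": 0,"rz": 0},
])

```text
time_s: 2.95
ee_pos: [461.3, -277.3, 150.1]
ee_rot: [180.0, 0.0, 87.1]
force: [-0.6, 0.1, -0.8]
gripper_width: 91.2
gripper_force: 0.0
```

```bash
python3 go.py 460 -278.5 34 87.1
python3 - <<'E'
from fit import *
f=grab_frame("side");W=cloud(f)
for c in ["scene","wrist"]: cv2.imwrite(f"pics/{c}2.png",cv2.resize(grab_frame(c)["img"][:,:,::-1],(768,576)))
for k,c in {"71":(595.6,-137.5,25.7),"61":(446,-141,24),"31":(602,-292,-12)}.items():
    P=W[~np.isnan(W[...,0])]; x=np.array([c[0],c[1],np.radians(c[2])])
    P=P[(P[:,2]>8)&(sdf(P,x,S[k],2)<7)]
    print(k,len(P),np.round(fit(P,S[k],2,c,x[2]),2),[np.round(fit(P,S[k],2,c,x[2]+np.pi/2),2)] if k=="31" else "")
E
```

```text
t 2.95 pos [ 461.3 -277.3  150.1] rot [1.7996e+02 2.0000e-02 8.7120e+01] w 91.2 q1,6 [-32.2 -29.3]
total rz rad 0.0003 rows>= 1
shift now [ -1.3  -1.3 116.1]
shift after turn [ -1.3  -1.3 116.1]
71 526 [ 595.45 -138.07   25.78    1.34] 
61 609 [ 445.46 -140.96   24.5     1.32] 
31 367 [ 600.85 -291.61  -12.53    1.31] [array([ 603.06, -290.32,   78.42,    1.38])]
```

View pics/wrist2.png

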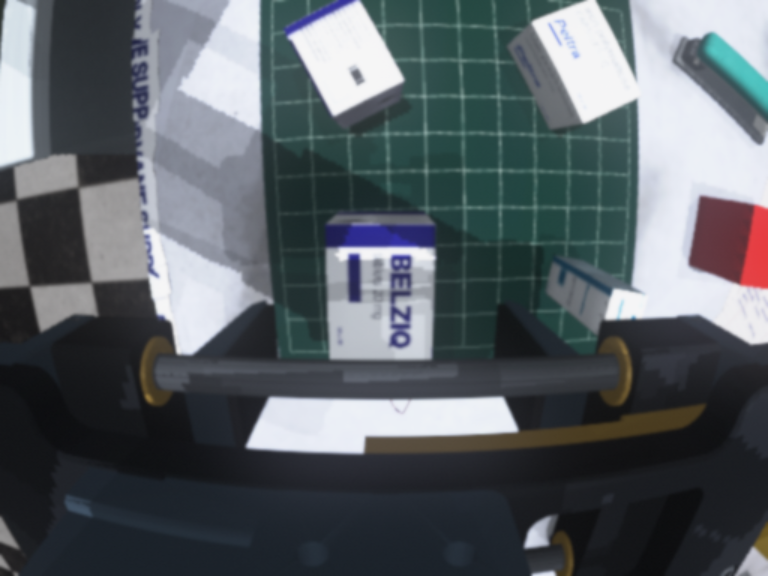

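The wrist view shows carton_84 centred between the fingers (columns 325–435, fingers at 270 and 500) and square to them. Descending and gripping.

Request:
move_arm([
  {"x": -1,"y": -1,"z": 30,"rx": 0,"ry": 0,"rz": 0},
  {"x": 0,"y": 0,"z": 30,"rx": 0,"ry": 0,"rz": 0},
  {"x": 0,"y": 0,"z": 26,"rx": 0,"ry": 0,"rz": 0},
  {"x": 0,"y": 0,"z": 20,"rx": 0,"ry": 0,"rz": 0},
  {"x": 0,"y": 0,"z": 10,"rx": 0,"ry": 0,"rz": 0},
  {"x": 0,"y": 0,"z": 0,"rx": 0,"ry": 0,"rz": 0},
])

```text
time_s: 3.7
ee_pos: [457.6, -279.8, 33.0]
ee_rot: [-179.9, -0.1, 87.0]
force: [0.2, -0.2, -0.3]
gripper_width: 91.5
gripper_force: 0.0
```

Request:
move_arm([
  {"x": 0,"y": 0,"z": 0,"rx": 0,"ry": 0,"rz": 0},
  {"x": 0,"y": 0,"z": 0,"rx": 0,"ry": 0,"rz": 0},
  {"x": 0,"y": 0,"z": 0,"rx": 0,"ry": 0,"rz": 0},
  {"x": 0,"y": 0,"z": 0,"rx": 0,"ry": 0,"rz": 0},
  {"x": 0,"y": 0,"z": 0,"rx": 0,"ry": 0,"rz": 0},
  {"x": 0,"y": 0,"z": 0,"rx": 0,"ry": 0,"rz": 0},
  {"x": 0,"y": 0,"z": 0,"rx": 0,"ry": 0,"rz": 0},
  {"x": 0,"y": 0,"z": 0,"rx": 0,"ry": 0,"rz": 0},
], grip=0, squeeze=20)

```text
time_s: 4.5
ee_pos: [459.3, -279.7, 34.7]
ee_rot: [179.9, 0.0, 87.1]
force: [1.0, 0.3, 6.0]
gripper_width: 62.4
gripper_force: 20.0
```

Request:
move_arm([
  {"x": 0,"y": 0,"z": -10,"rx": 0,"ry": 0,"rz": 0},
  {"x": 0,"y": 0,"z": -20,"rx": 0,"ry": 0,"rz": 0},
  {"x": 0,"y": 0,"z": -25,"rx": 0,"ry": 0,"rz": 0},
  {"x": 0,"y": 0,"z": -30,"rx": 0,"ry": 0,"rz": 0},
  {"x": 0,"y": 0,"z": -25,"rx": 0,"ry": 0,"rz": 0},
  {"x": 0,"y": 0,"z": -15,"rx": 0,"ry": 0,"rz": 0},
  {"x": 0,"y": 0,"z": 0,"rx": 0,"ry": 0,"rz": 0},
])

```text
time_s: 5.2
ee_pos: [460.0, -280.1, 161.4]
ee_rot: [179.7, 0.1, 87.1]
force: [-0.1, -0.9, -0.9]
gripper_width: 62.0
gripper_force: 20.0
```

```bash
python3 go.py 468.6 310.8 150 94.8
```

```text
t 5.2 pos [ 460.  -280.1  161.4] rot [1.7975e+02 1.4000e-01 8.7100e+01] w 62.0 q1,6 [-32.6 -29.7]
total rz rad -0.1343 rows>= 1
shift now [590.6 -21.3  11.4]
shift after turn [588.1  58.   11.4]
```

Request:
move_arm([
  {"x": 0,"y": 0,"z": 0,"rx": 0,"ry": 0,"rz": -0.07},
  {"x": 20,"y": 2,"z": 0,"rx": 0,"ry": 0,"rz": -0.0643},
  {"x": 40,"y": 4,"z": 0,"rx": 0,"ry": 0,"rz": 0},
  {"x": 40,"y": 4,"z": 0,"rx": 0,"ry": 0,"rz": 0},
  {"x": 40,"y": 4,"z": 0,"rx": 0,"ry": 0,"rz": 0},
  {"x": 40,"y": 4,"z": 0,"rx": 0,"ry": 0,"rz": 0},
  {"x": 40,"y": 4,"z": 0,"rx": 0,"ry": 0,"rz": 0},
  {"x": 40,"y": 4,"z": 0,"rx": 0,"ry": 0,"rz": 0},
  {"x": 40,"y": 4,"z": 0,"rx": 0,"ry": 0,"rz": 0},
  {"x": 40,"y": 4,"z": 0,"rx": 0,"ry": 0,"rz": 0},
])

```text
time_s: 6.2
ee_pos: [464.6, 63.6, 157.9]
ee_rot: [-179.9, 0.0, 94.8]
force: [0.8, -0.1, -0.9]
gripper_width: 61.8
gripper_force: 20.0
```

Request:
move_arm([
  {"x": 40,"y": 4,"z": 0,"rx": 0,"ry": 0,"rz": 0},
  {"x": 40,"y": 4,"z": 0,"rx": 0,"ry": 0,"rz": 0},
  {"x": 40,"y": 4,"z": 0,"rx": 0,"ry": 0,"rz": 0},
  {"x": 40,"y": 4,"z": 0,"rx": 0,"ry": 0,"rz": 0},
  {"x": 40,"y": 4,"z": 0,"rx": 0,"ry": 0,"rz": 0},
  {"x": 30,"y": 3,"z": 0,"rx": 0,"ry": 0,"rz": 0},
  {"x": 18,"y": 1,"z": 5,"rx": 0,"ry": 0,"rz": 0},
  {"x": 0,"y": 0,"z": 0,"rx": 0,"ry": 0,"rz": 0},
  {"x": 0,"y": 0,"z": 0,"rx": 0,"ry": 0,"rz": 0},
])

```text
time_s: 7.1
ee_pos: [468.1, 310.2, 152.8]
ee_rot: [-179.9, 0.1, 94.8]
force: [0.3, -1.2, -1.6]
gripper_width: 62.1
gripper_force: 20.0
```

```bash
python3 go.py 468.6 310.8 46 94.8
cat > held.py <<'E'
import sys
from fit import *
# fit the held carton in the side view; offset of its centre from the TCP in tool axes
k=sys.argv[1]; h=float(sys.argv[2])
f=grab_frame("side"); W=cloud(f); s=state(); p=s["ee_pos"]; yaw=np.radians(s["ee_rot"][2]-90)
P=W[~np.isnan(W[...,0])]; z0=p[2]-h
x0=np.array([p[0],p[1],yaw]); P=P[(P[:,2]>z0+3)&(P[:,2]<z0+S[k][2]-3)&(sdf(P,x0,S[k],z0)<9)]
img=f["img"]
r=fit(P,S[k],z0,p,yaw); print(len(P),np.round(r,2),"minus TCP",np.round(np.array(r[:2])-p[:2],2),np.degrees(yaw).round(2))
cv2.imwrite(sys.argv[3],cv2.resize(img[:,:,::-1],(768,576)))
E
python3 held.py 84 32 pics/h84.png
```

```text
t 7.1 pos [468.1 310.2 152.8] rot [-1.7987e+02  1.2000e-01  9.4820e+01] w 62.1 q1,6 [32.4 27.6]
total rz rad 0.0003 rows>= 1
shift now [  0.6   0.5 106.8]
shift after turn [  0.6   0.5 106.8]
1542 [467.65 310.69   4.82   1.02] minus TCP [-0.75  0.8 ] 4.77
```

View pics/h84.png

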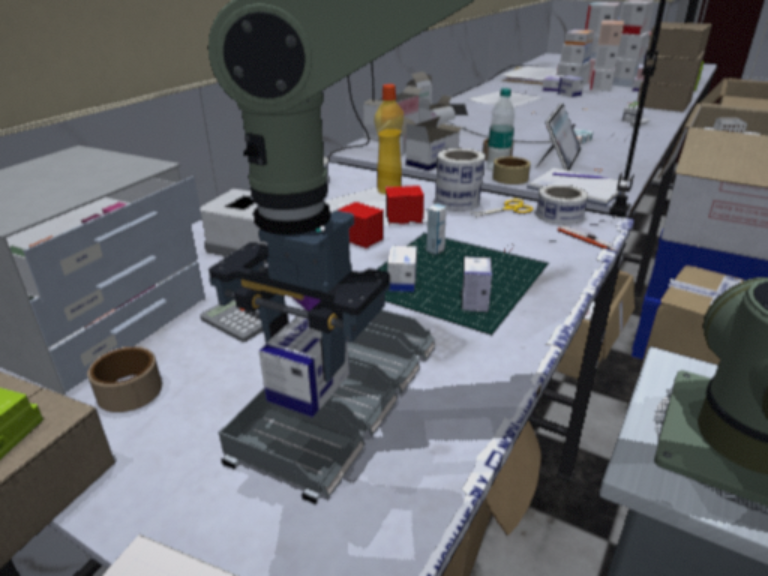

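Carton_84 is held over the widest tray, around (300,370). The side-camera fit puts it within 1 mm of target. Lowering.

Request:
move_arm([
  {"x": 0,"y": 1,"z": 30,"rx": 0,"ry": 0,"rz": 0},
  {"x": 0,"y": 0,"z": 30,"rx": 0,"ry": 0,"rz": 0},
  {"x": 0,"y": 0,"z": 20,"rx": 0,"ry": 0,"rz": 0},
  {"x": 0,"y": 0,"z": 12,"rx": 0,"ry": 0,"rz": 0},
  {"x": 0,"y": 0,"z": 8,"rx": 0,"ry": 0,"rz": 0},
  {"x": 0,"y": 0,"z": 3,"rx": 0,"ry": 0,"rz": 0},
  {"x": 0,"y": 0,"z": 2,"rx": 0,"ry": 0,"rz": 0},
  {"x": 0,"y": 0,"z": 0,"rx": 0,"ry": 0,"rz": 0},
  {"x": 0,"y": 0,"z": 0,"rx": 0,"ry": 0,"rz": 0},
])

```text
time_s: 8.05
ee_pos: [470.3, 311.6, 49.6]
ee_rot: [179.9, -0.0, 94.8]
force: [0.2, -0.1, -0.9]
gripper_width: 62.5
gripper_force: 20.0
```

```bash
python3 go.py 468.6 310.8 46 94.8; python3 held.py 84 32.7 pics/h84b.png
```

```text
t 8.05 pos [470.3 311.6  49.6] rot [ 1.7993e+02 -3.0000e-02  9.4800e+01] w 62.5 q1,6 [32.4 27.6]
total rz rad -0.0 rows>= 1
shift now [-0.7 -1.7  3.6]
shift after turn [-0.7 -1.7  3.6]
1450 [469.3  313.23   5.22   2.56] minus TCP [-0.91  1.6 ] 4.8
```

Request:
move_arm([
  {"x": -1,"y": -1,"z": 1.5,"rx": 0,"ry": 0,"rz": 0},
  {"x": 0,"y": 0,"z": 1.5,"rx": 0,"ry": 0,"rz": 0},
  {"x": 0,"y": 0,"z": 0,"rx": 0,"ry": 0,"rz": 0},
  {"x": 0,"y": 0,"z": 0,"rx": 0,"ry": 0,"rz": 0},
])

```text
time_s: 8.5
ee_pos: [468.9, 310.3, 45.9]
ee_rot: [-180.0, 0.0, 94.8]
force: [-0.4, 0.4, -1.5]
gripper_width: 62.2
gripper_force: 20.0
```

Request:
move_arm([
  {"x": 0,"y": 0,"z": 1,"rx": 0,"ry": 0,"rz": 0},
  {"x": 0,"y": 0,"z": 0,"rx": 0,"ry": 0,"rz": 0},
  {"x": 0,"y": 0,"z": 0,"rx": 0,"ry": 0,"rz": 0},
])

```text
time_s: 8.8
ee_pos: [469.0, 310.4, 45.7]
ee_rot: [180.0, -0.0, 94.8]
force: [-1.5, -0.8, 5.6]
gripper_width: 62.2
gripper_force: 20.0
```

Contact with the floor. Release and retreat, then move on to carton_71.

Request:
move_arm([
  {"x": 0,"y": 0,"z": 0,"rx": 0,"ry": 0,"rz": 0},
  {"x": 0,"y": 0,"z": 0,"rx": 0,"ry": 0,"rz": 0},
  {"x": 0,"y": 0,"z": 0,"rx": 0,"ry": 0,"rz": 0},
  {"x": 0,"y": 0,"z": 0,"rx": 0,"ry": 0,"rz": 0},
], grip=0.9)

```text
time_s: 9.2
ee_pos: [468.9, 310.2, 44.7]
ee_rot: [-180.0, 0.0, 94.8]
force: [0.5, -0.2, -0.2]
gripper_width: 81.9
gripper_force: 0.0
```

Request:
move_arm([
  {"x": 0,"y": 0,"z": -10,"rx": 0,"ry": 0,"rz": 0},
  {"x": 0,"y": 0,"z": -20,"rx": 0,"ry": 0,"rz": 0},
  {"x": 0,"y": 0,"z": -30,"rx": 0,"ry": 0,"rz": 0},
  {"x": 0,"y": 0,"z": -40,"rx": 0,"ry": 0,"rz": 0},
  {"x": 0,"y": 0,"z": -25,"rx": 0,"ry": 0,"rz": 0},
  {"x": 0,"y": 0,"z": 0,"rx": 0,"ry": 0,"rz": -0.123},
  {"x": 0,"y": 0,"z": 0,"rx": 0,"ry": 0,"rz": -0.123},
  {"x": 0,"y": 0,"z": 0,"rx": 0,"ry": 0,"rz": -0.1184},
])

```text
time_s: 10.0
ee_pos: [469.0, 310.3, 171.0]
ee_rot: [179.9, -0.0, 116.0]
force: [-0.5, 0.6, 0.2]
gripper_width: 81.9
gripper_force: 0.0
```

```bash
python3 go.py 595.6 -137.7 150 115.6
cat > placed.py <<'E'
import sys
from fit import *
a=np.radians(4.8)
k,v=sys.argv[1],float(sys.argv[2]); d=S[k][0]; u=462+d/2
c=np.array([u*np.cos(a)-v*np.sin(a),u*np.sin(a)+v*np.cos(a)])
for cam in ["side"]+sys.argv[3:]:
    W=cloud(grab_frame(cam));P=W[~np.isnan(W[...,0])];P=P[(P[:,2]>50)&(sdf(P,np.r_[c,a],S[k],13)<12)]
    r=fit(P,S[k],13,c,a); uu=np.cos(a)*r[0]+np.sin(a)*r[1]; vv=-np.sin(a)*r[0]+np.cos(a)*r[1]
    print(k,cam,len(P),np.round(r,2),"gap",round(uu-d/2-457,1),"side",round(vv-v,1),"top",np.percentile(P[:,2],98).round(1))
E
python3 placed.py 84 270.5
```

```text
t 10.0 pos [469.  310.3 171. ] rot [179.92  -0.   115.96] w 81.9 q1,6 [32.3  6.4]
total rz rad 0.0063 rows>= 1
shift now [-458.2  -82.3   21. ]
shift after turn [-458.7  -79.4   21. ]
84 side 1874 [468.75 310.73   4.82   0.72] gap 5.1 side -0.1 top 86.7
```

Request:
move_arm([
  {"x": -20,"y": -3.5,"z": 0,"rx": 0,"ry": 0,"rz": 0},
  {"x": -40,"y": -7,"z": 0,"rx": 0,"ry": 0,"rz": 0},
  {"x": -40,"y": -7,"z": 0,"rx": 0,"ry": 0,"rz": 0},
  {"x": -40,"y": -7,"z": 0,"rx": 0,"ry": 0,"rz": 0},
  {"x": -40,"y": -7,"z": 0,"rx": 0,"ry": 0,"rz": 0},
  {"x": -40,"y": -7,"z": 0,"rx": 0,"ry": 0,"rz": 0},
  {"x": -40,"y": -7,"z": 0,"rx": 0,"ry": 0,"rz": 0},
  {"x": -40,"y": -7,"z": 0,"rx": 0,"ry": 0,"rz": 0},
  {"x": -40,"y": -7,"z": 0,"rx": 0,"ry": 0,"rz": 0},
  {"x": -40,"y": -7,"z": 0,"rx": 0,"ry": 0,"rz": 0},
])

```text
time_s: 11.05
ee_pos: [574.0, -62.7, 170.6]
ee_rot: [180.0, 0.0, 115.5]
force: [1.3, -0.3, -0.3]
gripper_width: 82.1
gripper_force: 0.0
```

Request:
move_arm([
  {"x": -40,"y": -7,"z": 10,"rx": 0,"ry": 0,"rz": 0},
  {"x": -28,"y": -5,"z": 10,"rx": 0,"ry": 0,"rz": 0},
  {"x": -11,"y": -2,"z": 0,"rx": 0,"ry": 0,"rz": 0},
  {"x": 0,"y": 0,"z": 0,"rx": 0,"ry": 0,"rz": 0},
  {"x": 0,"y": 0,"z": 0,"rx": 0,"ry": 0,"rz": 0},
])

```text
time_s: 11.55
ee_pos: [595.2, -137.4, 150.6]
ee_rot: [180.0, -0.0, 115.6]
force: [0.5, -0.3, -0.2]
gripper_width: 82.2
gripper_force: 0.0
```

```bash
python3 go.py 595.6 -137.7 34 115.6; python3 -c "
from h import *
cv2.imwrite('pics/w71.png',cv2.resize(grab_frame('wrist')['img'][:,:,::-1],(768,576)))"
```

```text
t 11.55 pos [ 595.2 -137.4  150.6] rot [ 1.7996e+02 -2.0000e-02  1.1564e+02] w 82.2 q1,6 [-14.1 -39.8]
total rz rad 0.0008 rows>= 1
shift now [ -0.4   0.2 116.6]
shift after turn [ -0.4   0.2 116.6]
```

View pics/w71.png

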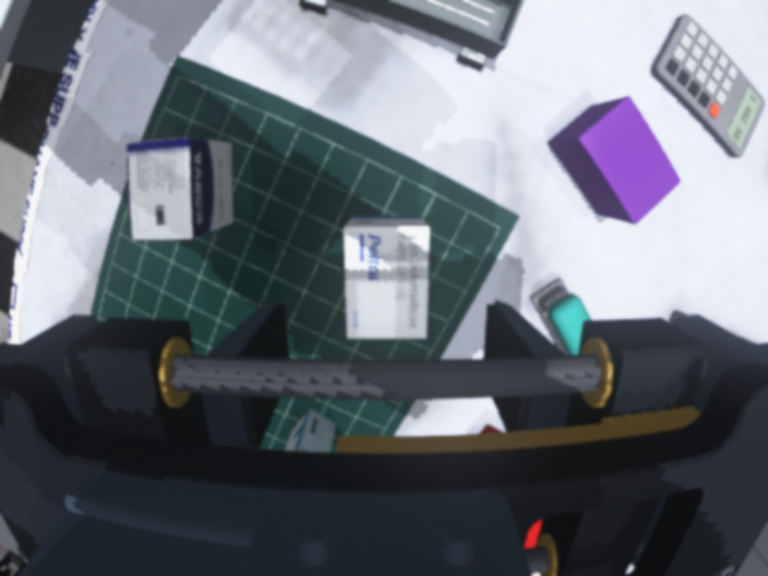

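Carton_71 is centred between the fingers (345–430) and square to them. The stapler shows near the right finger at (565,320), so I'll check its clearance.

Run:
```python
from h import *
D=np.load("scene.npz")
f=grab_frame("side")
for W,im in ((D["W"],D["img"]),(cloud(f),f["img"])):
    h=cv2.cvtColor(im,cv2.COLOR_RGB2HSV)
    m=(h[...,0]>75)&(h[...,0]<100)&(h[...,1]>120)&(h[...,2]>60)&(W[...,2]>15)&(W[...,2]<70)&(W[...,0]>560)&(W[...,0]<820)&(W[...,1]>-330)&(W[...,1]<50)
    P=W[m]; t=np.radians(25.7); d=P[:,:2]-[595.6,-137.7]
    print(len(P)); 
    if len(P): print(np.percentile(P,[2,50,98],axis=0).round(),"along closing",np.percentile(d@[np.cos(t),np.sin(t)],[0,5,50]).round(),"across",np.percentile(d@[-np.sin(t),np.cos(t)],[5,95]).round())
```

```text
216
[[ 717. -168.   36.]
 [ 765. -139.   46.]
 [ 816. -105.   54.]] along closing [-64. 122. 153.] across [-116.  -32.]
192
[[ 712. -154.   34.]
 [ 754. -118.   48.]
 [ 810.  -93.   55.]] along closing [117. 123. 151.] across [-100.  -16.]
```

Request:
move_arm([
  {"x": 0,"y": 0,"z": 30,"rx": 0,"ry": 0,"rz": 0},
  {"x": 0,"y": 0,"z": 30,"rx": 0,"ry": 0,"rz": 0},
  {"x": 0,"y": 0,"z": 26,"rx": 0,"ry": 0,"rz": 0},
  {"x": 0,"y": 0,"z": 20,"rx": 0,"ry": 0,"rz": 0},
  {"x": 0,"y": 0,"z": 10,"rx": 0,"ry": 0,"rz": 0},
  {"x": 0,"y": 0,"z": 0,"rx": 0,"ry": 0,"rz": 0},
  {"x": 0,"y": 0,"z": 0,"rx": 0,"ry": 0,"rz": 0},
])

```text
time_s: 12.35
ee_pos: [596.0, -137.9, 35.0]
ee_rot: [179.9, 0.1, 115.7]
force: [0.7, 0.4, -0.0]
gripper_width: 82.3
gripper_force: 0.0
```

Request:
move_arm([
  {"x": 0,"y": 0,"z": 0,"rx": 0,"ry": 0,"rz": 0},
  {"x": 0,"y": 0,"z": 0,"rx": 0,"ry": 0,"rz": 0},
  {"x": 0,"y": 0,"z": 0,"rx": 0,"ry": 0,"rz": 0},
  {"x": 0,"y": 0,"z": 0,"rx": 0,"ry": 0,"rz": 0},
  {"x": 0,"y": 0,"z": 0,"rx": 0,"ry": 0,"rz": 0},
  {"x": 0,"y": 0,"z": 0,"rx": 0,"ry": 0,"rz": 0},
  {"x": 0,"y": 0,"z": 0,"rx": 0,"ry": 0,"rz": 0},
  {"x": 0,"y": 0,"z": 0,"rx": 0,"ry": 0,"rz": 0},
], grip=0, squeeze=20)

```text
time_s: 13.15
ee_pos: [595.5, -138.4, 34.3]
ee_rot: [180.0, 0.0, 115.7]
force: [0.3, 0.9, 2.9]
gripper_width: 50.1
gripper_force: 20.0
```

Request:
move_arm([
  {"x": 0,"y": 0,"z": -10,"rx": 0,"ry": 0,"rz": 0},
  {"x": 0,"y": 0,"z": -20,"rx": 0,"ry": 0,"rz": 0},
  {"x": 0,"y": 0,"z": -25,"rx": 0,"ry": 0,"rz": 0},
  {"x": 0,"y": 0,"z": -30,"rx": 0,"ry": 0,"rz": 0},
  {"x": 0,"y": 0,"z": -25,"rx": 0,"ry": 0,"rz": 0},
  {"x": 0,"y": 0,"z": -15,"rx": 0,"ry": 0,"rz": 0},
  {"x": 0,"y": 0,"z": 0,"rx": 0,"ry": 0,"rz": 0.121},
  {"x": 0,"y": 0,"z": 0,"rx": 0,"ry": 0,"rz": 0.121},
  {"x": 0,"y": 0,"z": 0,"rx": 0,"ry": 0,"rz": 0.121},
])

```text
time_s: 14.05
ee_pos: [594.9, -138.2, 159.3]
ee_rot: [-180.0, 0.0, 94.6]
force: [-0.8, -0.4, -0.7]
gripper_width: 50.4
gripper_force: 20.0
```

```bash
python3 go.py 471.5 204.7 150 94.8
```

```text
t 14.05 pos [ 594.9 -138.2  159.3] rot [-179.98    0.     94.59] w 50.4 q1,6 [-14.2 -18.7]
total rz rad -0.0036 rows>= 1
shift now [351.7 -95.5   9.3]
shift after turn [352.1 -94.3   9.3]
```

Request:
move_arm([
  {"x": 18,"y": -5,"z": 0,"rx": 0,"ry": 0,"rz": 0},
  {"x": 37,"y": -10,"z": 0,"rx": 0,"ry": 0,"rz": 0},
  {"x": 40,"y": -11,"z": 0,"rx": 0,"ry": 0,"rz": 0},
  {"x": 40,"y": -11,"z": 0,"rx": 0,"ry": 0,"rz": 0},
  {"x": 40,"y": -11,"z": 0,"rx": 0,"ry": 0,"rz": 0},
  {"x": 40,"y": -11,"z": 0,"rx": 0,"ry": 0,"rz": 0},
  {"x": 40,"y": -11,"z": 0,"rx": 0,"ry": 0,"rz": 0},
  {"x": 40,"y": -11,"z": 0,"rx": 0,"ry": 0,"rz": 0},
  {"x": 37,"y": -10,"z": 0,"rx": 0,"ry": 0,"rz": 0},
  {"x": 20,"y": -3.5,"z": 5,"rx": 0,"ry": 0,"rz": -0.003},
])

```text
time_s: 15.05
ee_pos: [469.0, 207.4, 154.6]
ee_rot: [180.0, -0.1, 95.3]
force: [0.7, 0.8, -1.0]
gripper_width: 50.1
gripper_force: 20.0
```

Request:
move_arm([
  {"x": 0,"y": 0,"z": 0,"rx": 0,"ry": 0,"rz": 0},
  {"x": 0,"y": 0,"z": 0,"rx": 0,"ry": 0,"rz": 0},
  {"x": 0,"y": 0,"z": 0,"rx": 0,"ry": 0,"rz": 0},
])

```text
time_s: 15.35
ee_pos: [471.1, 203.7, 154.1]
ee_rot: [180.0, 0.0, 95.1]
force: [0.2, -0.4, -0.9]
gripper_width: 50.6
gripper_force: 20.0
```

```bash
python3 go.py 471.5 204.7 45.5 94.8;python3 held.py 71 32.3 pics/h71.png
```

```text
t 15.35 pos [471.1 203.7 154.1] rot [1.800e+02 3.000e-02 9.505e+01] w 50.6 q1,6 [22.1 17.1]
total rz rad 0.0044 rows>= 1
shift now [  1.    0.5 108.6]
shift after turn [  1.    0.5 108.6]
845 [470.61 204.02   5.     1.17] minus TCP [-0.69  0.46] 5.01
```

Request:
move_arm([
  {"x": 0.6,"y": 1,"z": 30,"rx": 0,"ry": 0,"rz": 0.0035},
  {"x": 0,"y": 0,"z": 30,"rx": 0,"ry": 0,"rz": 0},
  {"x": 0,"y": 0,"z": 20,"rx": 0,"ry": 0,"rz": 0},
  {"x": 0,"y": 0,"z": 12,"rx": 0,"ry": 0,"rz": 0},
  {"x": 0,"y": 0,"z": 8,"rx": 0,"ry": 0,"rz": 0},
  {"x": 0,"y": 0,"z": 3,"rx": 0,"ry": 0,"rz": 0},
  {"x": 0,"y": 0,"z": 3,"rx": 0,"ry": 0,"rz": 0},
  {"x": 0,"y": 0,"z": 1,"rx": 0,"ry": 0,"rz": 0},
  {"x": 0,"y": 0,"z": 0,"rx": 0,"ry": 0,"rz": 0},
  {"x": 0,"y": 0,"z": 0,"rx": 0,"ry": 0,"rz": 0},
])

```text
time_s: 16.4
ee_pos: [472.4, 205.3, 47.4]
ee_rot: [179.9, -0.0, 94.9]
force: [0.1, -0.2, -0.8]
gripper_width: 50.5
gripper_force: 20.0
```

Request:
move_arm([
  {"x": 0,"y": 0,"z": 1,"rx": 0,"ry": 0,"rz": 0},
  {"x": 0,"y": 0,"z": 0,"rx": 0,"ry": 0,"rz": 0},
  {"x": 0,"y": 0,"z": 0,"rx": 0,"ry": 0,"rz": 0},
])

```text
time_s: 16.7
ee_pos: [472.1, 205.1, 46.0]
ee_rot: [180.0, 0.0, 94.9]
force: [-0.0, -0.7, -0.7]
gripper_width: 50.5
gripper_force: 20.0
```

Request:
move_arm([
  {"x": 0,"y": 0,"z": 1,"rx": 0,"ry": 0,"rz": 0},
  {"x": 0,"y": 0,"z": 0,"rx": 0,"ry": 0,"rz": 0},
  {"x": 0,"y": 0,"z": 0,"rx": 0,"ry": 0,"rz": 0},
])

```text
time_s: 17.0
ee_pos: [472.3, 205.2, 45.3]
ee_rot: [180.0, -0.0, 94.8]
force: [-1.4, 0.8, 3.0]
gripper_width: 50.3
gripper_force: 20.0
```

Request:
move_arm([
  {"x": 0,"y": 0,"z": 0,"rx": 0,"ry": 0,"rz": 0},
  {"x": 0,"y": 0,"z": 0,"rx": 0,"ry": 0,"rz": 0},
  {"x": 0,"y": 0,"z": 0,"rx": 0,"ry": 0,"rz": 0},
  {"x": 0,"y": 0,"z": 0,"rx": 0,"ry": 0,"rz": 0},
], grip=0.85)

```text
time_s: 17.4
ee_pos: [472.0, 205.0, 44.8]
ee_rot: [-180.0, 0.0, 94.8]
force: [0.1, 0.8, -0.2]
gripper_width: 76.8
gripper_force: 0.0
```

Request:
move_arm([
  {"x": 0,"y": 0,"z": -10,"rx": 0,"ry": 0,"rz": 0},
  {"x": 0,"y": 0,"z": -20,"rx": 0,"ry": 0,"rz": 0},
  {"x": 0,"y": 0,"z": -30,"rx": 0,"ry": 0,"rz": 0},
  {"x": 0,"y": 0,"z": -40,"rx": 0,"ry": 0,"rz": 0},
  {"x": 0,"y": 0,"z": -15,"rx": 0,"ry": 0,"rz": 0},
  {"x": 0,"y": 0,"z": 0,"rx": 0,"ry": 0,"rz": -0.114},
  {"x": 0,"y": 0,"z": 0,"rx": 0,"ry": 0,"rz": -0.114},
  {"x": 0,"y": 0,"z": 0,"rx": 0,"ry": 0,"rz": -0.114},
])

```text
time_s: 18.2
ee_pos: [472.2, 205.1, 160.9]
ee_rot: [179.9, 0.0, 114.7]
force: [-0.1, 0.3, 0.2]
gripper_width: 77.3
gripper_force: 0.0
```

```bash
python3 go.py 445.6 -140.9 150 114.4; python3 placed.py 71 164.5
```

```text
t 18.2 pos [472.2 205.1 160.9] rot [1.7993e+02 1.0000e-02 1.1471e+02] w 77.3 q1,6 [22.2 -2.5]
total rz rad 0.0054 rows>= 1
shift now [-303.2 -168.8   10.9]
shift after turn [-304.1 -167.1   10.9]
71 side 844 [472.05 205.38   4.91   0.81] gap 5.6 side 0.7 top 74.9
```

Request:
move_arm([
  {"x": -20,"y": -11,"z": 0,"rx": 0,"ry": 0,"rz": 0},
  {"x": -34,"y": -19,"z": 0,"rx": 0,"ry": 0,"rz": 0},
  {"x": -36,"y": -20,"z": 0,"rx": 0,"ry": 0,"rz": 0},
  {"x": -36,"y": -20,"z": 0,"rx": 0,"ry": 0,"rz": 0},
  {"x": -36,"y": -20,"z": 0,"rx": 0,"ry": 0,"rz": 0},
  {"x": -36,"y": -20,"z": 0,"rx": 0,"ry": 0,"rz": 0},
  {"x": -36,"y": -20,"z": 0,"rx": 0,"ry": 0,"rz": 0},
  {"x": -36,"y": -20,"z": 0,"rx": 0,"ry": 0,"rz": 0},
  {"x": -24,"y": -12,"z": 5,"rx": 0,"ry": 0,"rz": 0},
  {"x": -10,"y": -5,"z": 5,"rx": 0,"ry": 0,"rz": 0},
])

```text
time_s: 19.25
ee_pos: [445.9, -143.0, 150.5]
ee_rot: [179.9, 0.1, 114.2]
force: [0.4, 0.2, 0.3]
gripper_width: 77.5
gripper_force: 0.0
```

Request:
move_arm([
  {"x": 0,"y": 0,"z": 0,"rx": 0,"ry": 0,"rz": 0},
  {"x": 0,"y": 0,"z": 0,"rx": 0,"ry": 0,"rz": 0},
  {"x": 0,"y": 0,"z": 0,"rx": 0,"ry": 0,"rz": 0},
])

```text
time_s: 19.55
ee_pos: [446.0, -139.6, 150.1]
ee_rot: [180.0, -0.0, 114.5]
force: [-0.1, -0.2, -0.2]
gripper_width: 77.4
gripper_force: 0.0
```

```bash
python3 go.py 445.6 -140.9 34 114.4; python3 -c "
from h import *
cv2.imwrite('pics/w61.png',cv2.resize(grab_frame('wrist')['img'][:,:,::-1],(768,576)))"
```

```text
t 19.55 pos [ 446.  -139.6  150.1] rot [ 1.7999e+02 -1.0000e-02  1.1451e+02] w 77.4 q1,6 [-18.8 -43.3]
total rz rad 0.0018 rows>= 1
shift now [ -1.   -0.9 116.1]
shift after turn [ -1.   -0.9 116.1]
```

View pics/w61.png

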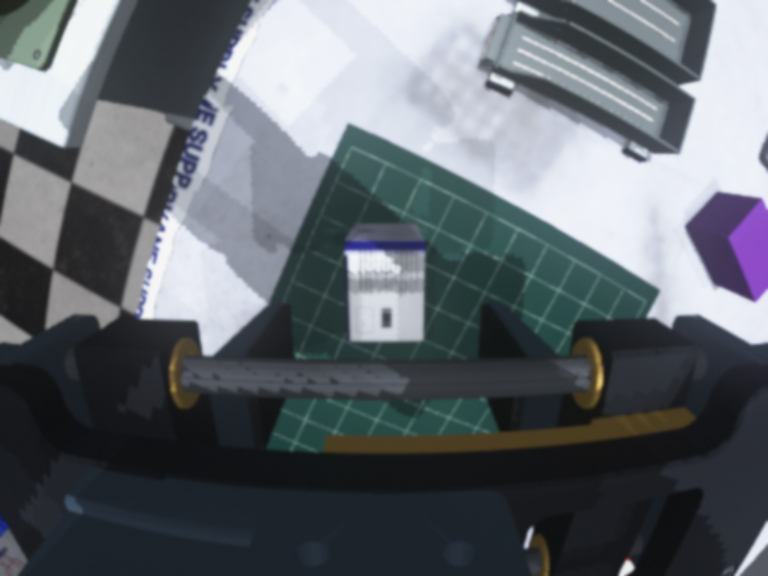

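Carton_61 is centred between the fingers (345–425) and square to them. Descending and gripping.

Request:
move_arm([
  {"x": -1,"y": -0.5,"z": 30,"rx": 0,"ry": 0,"rz": 0},
  {"x": 0,"y": 0,"z": 30,"rx": 0,"ry": 0,"rz": 0},
  {"x": 0,"y": 0,"z": 26,"rx": 0,"ry": 0,"rz": 0},
  {"x": 0,"y": 0,"z": 20,"rx": 0,"ry": 0,"rz": 0},
  {"x": 0,"y": 0,"z": 10,"rx": 0,"ry": 0,"rz": 0},
  {"x": 0,"y": 0,"z": 0,"rx": 0,"ry": 0,"rz": 0},
  {"x": 0,"y": 0,"z": 0,"rx": 0,"ry": 0,"rz": 0},
])

```text
time_s: 20.3
ee_pos: [446.6, -141.7, 34.6]
ee_rot: [179.9, 0.1, 114.5]
force: [0.3, 1.1, 0.0]
gripper_width: 77.5
gripper_force: 0.0
```

Request:
move_arm([
  {"x": 0,"y": 0,"z": 0,"rx": 0,"ry": 0,"rz": 0},
  {"x": 0,"y": 0,"z": 0,"rx": 0,"ry": 0,"rz": 0},
  {"x": 0,"y": 0,"z": 0,"rx": 0,"ry": 0,"rz": 0},
  {"x": 0,"y": 0,"z": 0,"rx": 0,"ry": 0,"rz": 0},
  {"x": 0,"y": 0,"z": 0,"rx": 0,"ry": 0,"rz": 0},
  {"x": 0,"y": 0,"z": 0,"rx": 0,"ry": 0,"rz": 0},
  {"x": 0,"y": 0,"z": 0,"rx": 0,"ry": 0,"rz": 0},
  {"x": 0,"y": 0,"z": 0,"rx": 0,"ry": 0,"rz": 0},
], grip=0, squeeze=20)

```text
time_s: 21.1
ee_pos: [446.0, -142.0, 34.2]
ee_rot: [180.0, 0.0, 114.4]
force: [-1.2, -0.3, 4.8]
gripper_width: 45.2
gripper_force: 20.0
```

Request:
move_arm([
  {"x": 0,"y": 0,"z": -10,"rx": 0,"ry": 0,"rz": 0},
  {"x": 0,"y": 0,"z": -20,"rx": 0,"ry": 0,"rz": 0},
  {"x": 0,"y": 0,"z": -25,"rx": 0,"ry": 0,"rz": 0},
  {"x": 0,"y": 0,"z": -30,"rx": 0,"ry": 0,"rz": 0},
  {"x": 0,"y": 0,"z": -25,"rx": 0,"ry": 0,"rz": 0},
  {"x": 0,"y": 0,"z": -15,"rx": 0,"ry": 0,"rz": 0},
  {"x": 0,"y": 0,"z": 0,"rx": 0,"ry": 0,"rz": 0.114},
  {"x": 0,"y": 0,"z": 0,"rx": 0,"ry": 0,"rz": 0.114},
  {"x": 0,"y": 0,"z": 0,"rx": 0,"ry": 0,"rz": 0.114},
  {"x": 0,"y": 0,"z": 0,"rx": 0,"ry": 0,"rz": 0},
])

```text
time_s: 22.1
ee_pos: [445.6, -141.8, 159.1]
ee_rot: [-180.0, -0.0, 94.9]
force: [-0.7, -0.5, -0.3]
gripper_width: 44.9
gripper_force: 20.0
```

```bash
python3 go.py 476.3 118.1 150 94.8
```

```text
t 22.1 pos [ 445.6 -141.8  159.1] rot [-179.99   -0.     94.86] w 44.9 q1,6 [-19.1 -23.9]
total rz rad 0.001 rows>= 1
shift now [256.3  52.7   9.1]
shift after turn [256.4  52.4   9.1]
```

Request:
move_arm([
  {"x": 16,"y": 3,"z": 0,"rx": 0,"ry": 0,"rz": 0},
  {"x": 34,"y": 7,"z": 0,"rx": 0,"ry": 0,"rz": 0},
  {"x": 38,"y": 8,"z": 0,"rx": 0,"ry": 0,"rz": 0},
  {"x": 38,"y": 8,"z": 0,"rx": 0,"ry": 0,"rz": 0},
  {"x": 38,"y": 8,"z": 0,"rx": 0,"ry": 0,"rz": 0},
  {"x": 38,"y": 8,"z": 0,"rx": 0,"ry": 0,"rz": 0},
  {"x": 34,"y": 7,"z": 0,"rx": 0,"ry": 0,"rz": 0},
  {"x": 20.4,"y": 3.4,"z": 5,"rx": 0,"ry": 0,"rz": 0},
  {"x": 0,"y": 0,"z": 0,"rx": 0,"ry": 0,"rz": 0},
  {"x": 0,"y": 0,"z": 0,"rx": 0,"ry": 0,"rz": 0},
])

```text
time_s: 23.1
ee_pos: [475.9, 117.8, 153.8]
ee_rot: [-179.9, 0.0, 95.0]
force: [-0.2, -0.4, -1.3]
gripper_width: 45.2
gripper_force: 20.0
```

Request:
move_arm([
  {"x": 0,"y": 0,"z": 0,"rx": 0,"ry": 0,"rz": 0},
])

```text
time_s: 23.2
ee_pos: [476.2, 117.1, 154.0]
ee_rot: [-180.0, 0.0, 94.9]
force: [-0.2, -0.5, 0.5]
gripper_width: 45.2
gripper_force: 20.0
```

```bash
python3 go.py 476.3 118.1 45.3 94.8;python3 held.py 61 32.2 pics/h61.png
```

```text
t 23.2 pos [476.2 117.1 154. ] rot [-1.7999e+02  3.0000e-02  9.4850e+01] w 45.2 q1,6 [12.5  7.7]
total rz rad 0.0009 rows>= 1
shift now [  1.    0.2 108.7]
shift after turn [  1.    0.2 108.7]
839 [475.56 117.98   5.08   1.39] minus TCP [-0.72  1.  ] 4.82
```

Request:
move_arm([
  {"x": 0,"y": 0.5,"z": 30,"rx": 0,"ry": 0,"rz": 0},
  {"x": 0,"y": 0,"z": 30,"rx": 0,"ry": 0,"rz": 0},
  {"x": 0,"y": 0,"z": 20,"rx": 0,"ry": 0,"rz": 0},
  {"x": 0,"y": 0,"z": 12,"rx": 0,"ry": 0,"rz": 0},
  {"x": 0,"y": 0,"z": 8,"rx": 0,"ry": 0,"rz": 0},
  {"x": 0,"y": 0,"z": 3,"rx": 0,"ry": 0,"rz": 0},
  {"x": 0,"y": 0,"z": 3,"rx": 0,"ry": 0,"rz": 0},
  {"x": 0,"y": 0,"z": 2,"rx": 0,"ry": 0,"rz": 0},
  {"x": 0,"y": 0,"z": 0,"rx": 0,"ry": 0,"rz": 0},
  {"x": 0,"y": 0,"z": 0,"rx": 0,"ry": 0,"rz": 0},
])

```text
time_s: 24.25
ee_pos: [477.1, 118.1, 46.3]
ee_rot: [180.0, -0.0, 94.9]
force: [-0.4, -1.4, -1.2]
gripper_width: 45.6
gripper_force: 20.0
```

Request:
move_arm([
  {"x": 0,"y": 0,"z": 1,"rx": 0,"ry": 0,"rz": 0},
  {"x": 0,"y": 0,"z": 0,"rx": 0,"ry": 0,"rz": 0},
  {"x": 0,"y": 0,"z": 0,"rx": 0,"ry": 0,"rz": 0},
])

```text
time_s: 24.55
ee_pos: [477.3, 118.2, 45.3]
ee_rot: [179.9, -0.0, 94.8]
force: [0.3, 0.4, 2.5]
gripper_width: 45.3
gripper_force: 20.0
```

Request:
move_arm([
  {"x": 0,"y": 0,"z": 0,"rx": 0,"ry": 0,"rz": 0},
  {"x": 0,"y": 0,"z": 0,"rx": 0,"ry": 0,"rz": 0},
  {"x": 0,"y": 0,"z": 0,"rx": 0,"ry": 0,"rz": 0},
  {"x": 0,"y": 0,"z": 0,"rx": 0,"ry": 0,"rz": 0},
], grip=0.75)

```text
time_s: 24.95
ee_pos: [476.8, 118.0, 44.9]
ee_rot: [-180.0, 0.0, 94.8]
force: [-0.4, -0.2, 0.5]
gripper_width: 68.1
gripper_force: 0.0
```

Request:
move_arm([
  {"x": 0,"y": 0,"z": -10,"rx": 0,"ry": 0,"rz": 0},
  {"x": 0,"y": 0,"z": -20,"rx": 0,"ry": 0,"rz": 0},
  {"x": 0,"y": 0,"z": -30,"rx": 0,"ry": 0,"rz": 0},
  {"x": 0,"y": 0,"z": -40,"rx": 0,"ry": 0,"rz": 0},
  {"x": 0,"y": 0,"z": -35,"rx": 0,"ry": 0,"rz": 0},
  {"x": 0,"y": 0,"z": 0,"rx": 0,"ry": 0,"rz": 0.1465},
  {"x": 0,"y": 0,"z": 0,"rx": 0,"ry": 0,"rz": 0.1465},
])

```text
time_s: 25.65
ee_pos: [477.6, 118.2, 182.2]
ee_rot: [179.8, -0.1, 77.7]
force: [-0.0, -0.6, -0.2]
gripper_width: 68.5
gripper_force: 0.0
```

```bash
python3 go.py 601.5 -291.3 175 78; python3 placed.py 61 77.8
```

```text
t 25.65 pos [477.6 118.2 182.2] rot [ 1.7979e+02 -9.0000e-02  7.7710e+01] w 68.5 q1,6 [12.6 24.9]
total rz rad -0.005 rows>= 1
shift now [-373.8  208.2    7.2]
shift after turn [-374.8  206.4    7.2]
61 side 738 [477.   119.13   4.9    0.87] gap 5.8 side 1.0 top 90.2
```

Request:
move_arm([
  {"x": -18,"y": 10,"z": 0,"rx": 0,"ry": 0,"rz": 0},
  {"x": -36,"y": 20,"z": 0,"rx": 0,"ry": 0,"rz": 0},
  {"x": -40,"y": 22,"z": 0,"rx": 0,"ry": 0,"rz": 0},
  {"x": -40,"y": 22,"z": 0,"rx": 0,"ry": 0,"rz": 0},
  {"x": -40,"y": 22,"z": 0,"rx": 0,"ry": 0,"rz": 0},
  {"x": -40,"y": 22,"z": 0,"rx": 0,"ry": 0,"rz": 0},
  {"x": -40,"y": 22,"z": 0,"rx": 0,"ry": 0,"rz": 0},
  {"x": -40,"y": 22,"z": 0,"rx": 0,"ry": 0,"rz": 0},
  {"x": -40,"y": 22,"z": 0,"rx": 0,"ry": 0,"rz": 0},
  {"x": -28,"y": 15,"z": 0,"rx": 0,"ry": 0,"rz": 0},
])

```text
time_s: 26.7
ee_pos: [597.0, -280.2, 180.1]
ee_rot: [180.0, 0.0, 78.1]
force: [0.3, 0.3, 0.5]
gripper_width: 68.2
gripper_force: 0.0
```

Request:
move_arm([
  {"x": -12.8,"y": 7.4,"z": 0,"rx": 0,"ry": 0,"rz": 0},
  {"x": 0,"y": 0,"z": 0,"rx": 0,"ry": 0,"rz": 0},
  {"x": 0,"y": 0,"z": 0,"rx": 0,"ry": 0,"rz": 0},
  {"x": 0,"y": 0,"z": 0,"rx": 0,"ry": 0,"rz": 0},
])

```text
time_s: 27.1
ee_pos: [601.0, -289.4, 180.3]
ee_rot: [-180.0, -0.0, 78.2]
force: [0.2, 0.3, -0.3]
gripper_width: 68.1
gripper_force: 0.0
```

```bash
python3 go.py 601.5 -291.3 44 78; python3 -c "
from h import *
cv2.imwrite('pics/w31.png',cv2.resize(grab_frame('wrist')['img'][:,:,::-1],(768,576)))"
```

```text
t 27.1 pos [ 601.  -289.4  180.3] rot [-1.7997e+02 -3.0000e-02  7.8180e+01] w 68.1 q1,6 [-26.7 -14.9]
total rz rad 0.0031 rows>= 1
shift now [ -1.7   0.9 136.3]
shift after turn [ -1.7   0.9 136.3]
```

View pics/w31.png

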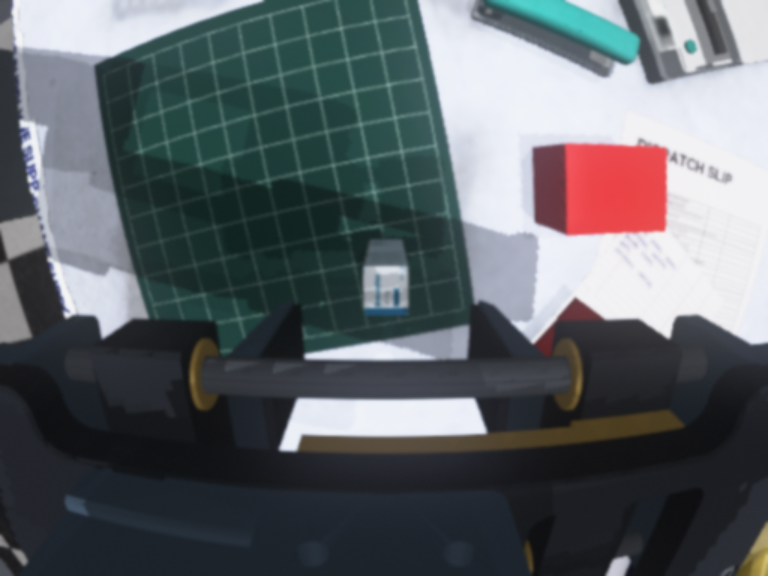

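Carton_31 is centred between the fingers (365–408), and the red boxes are clear. Descending.

Request:
move_arm([
  {"x": -1.5,"y": 1,"z": 30,"rx": 0,"ry": 0,"rz": 0},
  {"x": 0,"y": 0,"z": 35,"rx": 0,"ry": 0,"rz": 0},
  {"x": 0,"y": 0,"z": 31,"rx": 0,"ry": 0,"rz": 0},
  {"x": 0,"y": 0,"z": 25,"rx": 0,"ry": 0,"rz": 0},
  {"x": 0,"y": 0,"z": 15,"rx": 0,"ry": 0,"rz": 0},
  {"x": 0,"y": 0,"z": 0,"rx": 0,"ry": 0,"rz": 0},
  {"x": 0,"y": 0,"z": 0,"rx": 0,"ry": 0,"rz": 0},
])

```text
time_s: 27.85
ee_pos: [602.6, -292.8, 45.0]
ee_rot: [179.9, 0.0, 78.1]
force: [0.1, 0.1, 0.5]
gripper_width: 68.3
gripper_force: 0.0
```

Request:
move_arm([
  {"x": 0,"y": 0,"z": 0,"rx": 0,"ry": 0,"rz": 0},
  {"x": 0,"y": 0,"z": 0,"rx": 0,"ry": 0,"rz": 0},
  {"x": 0,"y": 0,"z": 0,"rx": 0,"ry": 0,"rz": 0},
  {"x": 0,"y": 0,"z": 0,"rx": 0,"ry": 0,"rz": 0},
  {"x": 0,"y": 0,"z": 0,"rx": 0,"ry": 0,"rz": 0},
  {"x": 0,"y": 0,"z": 0,"rx": 0,"ry": 0,"rz": 0},
  {"x": 0,"y": 0,"z": 0,"rx": 0,"ry": 0,"rz": 0},
  {"x": 0,"y": 0,"z": 0,"rx": 0,"ry": 0,"rz": 0},
], grip=0, squeeze=12)

```text
time_s: 28.65
ee_pos: [601.9, -293.0, 44.0]
ee_rot: [-180.0, 0.0, 78.1]
force: [-0.9, -0.7, 1.1]
gripper_width: 26.5
gripper_force: 12.0
```

Request:
move_arm([
  {"x": 0,"y": 0,"z": -10,"rx": 0,"ry": 0,"rz": 0},
  {"x": 0,"y": 0,"z": -20,"rx": 0,"ry": 0,"rz": 0},
  {"x": 0,"y": 0,"z": -25,"rx": 0,"ry": 0,"rz": 0},
  {"x": 0,"y": 0,"z": -30,"rx": 0,"ry": 0,"rz": 0},
  {"x": 0,"y": 0,"z": -25,"rx": 0,"ry": 0,"rz": 0},
  {"x": 0,"y": 0,"z": -15,"rx": 0,"ry": 0,"rz": 0},
  {"x": 0,"y": 0,"z": 0,"rx": 0,"ry": 0,"rz": -0.145},
  {"x": 0,"y": 0,"z": 0,"rx": 0,"ry": 0,"rz": -0.145},
  {"x": 0,"y": 0,"z": 0,"rx": 0,"ry": 0,"rz": 0},
])

```text
time_s: 29.55
ee_pos: [602.0, -293.0, 169.7]
ee_rot: [180.0, 0.0, 94.7]
force: [0.1, -0.9, -0.6]
gripper_width: 26.7
gripper_force: 12.0
```

```bash
python3 go.py 473.6 42.3 160 94.8
```

```text
t 29.55 pos [ 602.  -293.   169.7] rot [1.7996e+02 3.0000e-02 9.4660e+01] w 26.7 q1,6 [-26.9 -31.6]
total rz rad -0.0025 rows>= 1
shift now [ 344.7 -100.7    9.7]
shift after turn [344.9 -99.9   9.7]
```

Width is 26.7 mm, so it's gripped across its depth as intended.

Request:
move_arm([
  {"x": 18,"y": -5,"z": 0,"rx": 0,"ry": 0,"rz": 0},
  {"x": 36,"y": -10.5,"z": 0,"rx": 0,"ry": 0,"rz": 0},
  {"x": 40,"y": -11.5,"z": 0,"rx": 0,"ry": 0,"rz": 0},
  {"x": 40,"y": -11.5,"z": 0,"rx": 0,"ry": 0,"rz": 0},
  {"x": 40,"y": -11.5,"z": 0,"rx": 0,"ry": 0,"rz": 0},
  {"x": 40,"y": -11.5,"z": 0,"rx": 0,"ry": 0,"rz": 0},
  {"x": 40,"y": -11.5,"z": 0,"rx": 0,"ry": 0,"rz": 0},
  {"x": 40,"y": -11.5,"z": 0,"rx": 0,"ry": 0,"rz": 0},
  {"x": 33,"y": -10,"z": 0,"rx": 0,"ry": 0,"rz": 0},
  {"x": 17.5,"y": -5.5,"z": 5,"rx": 0,"ry": 0,"rz": -0.002},
])

```text
time_s: 30.55
ee_pos: [473.4, 44.4, 164.8]
ee_rot: [179.9, -0.0, 94.7]
force: [-0.0, -0.7, -1.0]
gripper_width: 26.6
gripper_force: 12.0
```

Request:
move_arm([
  {"x": 0,"y": 0,"z": 0,"rx": 0,"ry": 0,"rz": 0},
  {"x": 0,"y": 0,"z": 0,"rx": 0,"ry": 0,"rz": 0},
  {"x": 0,"y": 0,"z": 0,"rx": 0,"ry": 0,"rz": 0},
  {"x": 0,"y": 0,"z": 0,"rx": 0,"ry": 0,"rz": 0},
])

```text
time_s: 30.95
ee_pos: [474.7, 41.3, 164.1]
ee_rot: [180.0, 0.0, 94.7]
force: [0.2, -0.5, -1.4]
gripper_width: 26.3
gripper_force: 12.0
```

```bash
python3 go.py 473.6 42.3 55 94.8;python3 held.py 31 42 pics/h31.png
```

```text
t 30.95 pos [474.7  41.3 164.1] rot [1.7997e+02 2.0000e-02 9.4670e+01] w 26.3 q1,6 [ 3.6 -1.1]
total rz rad -0.0022 rows>= 1
shift now [  1.   -1.1 109.1]
shift after turn [  1.   -1.1 109.1]
673 [474.94  42.77   4.7    2.04] minus TCP [0.3  1.37] 4.68
```

View pics/h31.png

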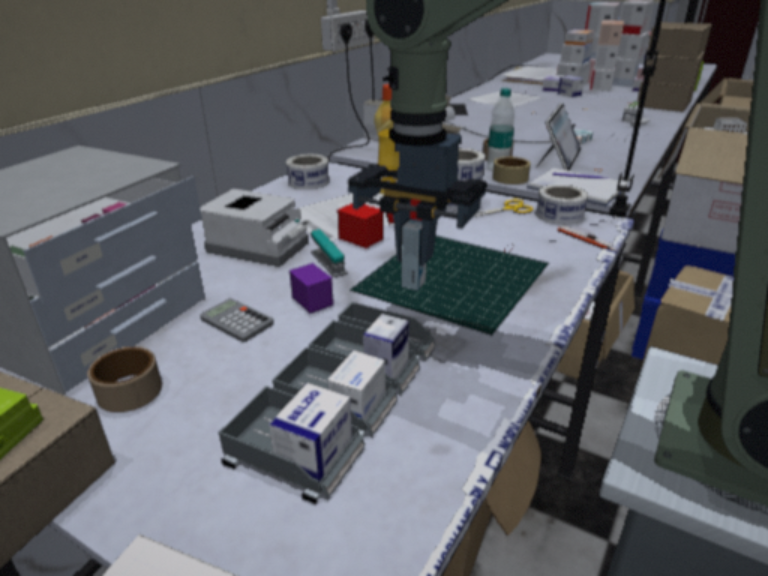

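The first three cartons are faced in their trays and carton_31 is held over the narrowest, at (413,255). Lowering.

Request:
move_arm([
  {"x": 0,"y": -1.5,"z": 30,"rx": 0,"ry": 0,"rz": 0},
  {"x": 0,"y": 0,"z": 30,"rx": 0,"ry": 0,"rz": 0},
  {"x": 0,"y": 0,"z": 20,"rx": 0,"ry": 0,"rz": 0},
  {"x": 0,"y": 0,"z": 12,"rx": 0,"ry": 0,"rz": 0},
  {"x": 0,"y": 0,"z": 8,"rx": 0,"ry": 0,"rz": 0},
  {"x": 0,"y": 0,"z": 3,"rx": 0,"ry": 0,"rz": 0},
  {"x": 0,"y": 0,"z": 3,"rx": 0,"ry": 0,"rz": 0},
  {"x": 0,"y": 0,"z": 2,"rx": 0,"ry": 0,"rz": 0},
  {"x": 0,"y": 0,"z": 0,"rx": 0,"ry": 0,"rz": 0},
  {"x": 0,"y": 0,"z": 0,"rx": 0,"ry": 0,"rz": 0},
])

```text
time_s: 32.0
ee_pos: [473.0, 42.1, 56.3]
ee_rot: [179.9, 0.0, 94.8]
force: [-0.1, -0.1, -1.4]
gripper_width: 26.7
gripper_force: 12.0
```

Request:
move_arm([
  {"x": 0,"y": 0,"z": 1,"rx": 0,"ry": 0,"rz": 0},
  {"x": 0,"y": 0,"z": 0,"rx": 0,"ry": 0,"rz": 0},
  {"x": 0,"y": 0,"z": 0,"rx": 0,"ry": 0,"rz": 0},
])

```text
time_s: 32.3
ee_pos: [472.7, 42.1, 55.0]
ee_rot: [180.0, 0.0, 94.8]
force: [-0.3, -0.1, -1.1]
gripper_width: 26.6
gripper_force: 12.0
```

Request:
move_arm([
  {"x": 0,"y": 0,"z": 0.7,"rx": 0,"ry": 0,"rz": 0},
  {"x": 0,"y": 0,"z": 0,"rx": 0,"ry": 0,"rz": 0},
  {"x": 0,"y": 0,"z": 0,"rx": 0,"ry": 0,"rz": 0},
])

```text
time_s: 32.6
ee_pos: [472.7, 42.1, 54.9]
ee_rot: [180.0, 0.0, 94.8]
force: [-1.0, 0.3, 5.2]
gripper_width: 26.8
gripper_force: 12.0
```

Request:
move_arm([
  {"x": 0,"y": 0,"z": 0,"rx": 0,"ry": 0,"rz": 0},
  {"x": 0,"y": 0,"z": 0,"rx": 0,"ry": 0,"rz": 0},
  {"x": 0,"y": 0,"z": 0,"rx": 0,"ry": 0,"rz": 0},
  {"x": 0,"y": 0,"z": 0,"rx": 0,"ry": 0,"rz": 0},
  {"x": 0,"y": 0,"z": 0,"rx": 0,"ry": 0,"rz": 0},
], grip=0.6)

```text
time_s: 33.1
ee_pos: [472.7, 42.1, 54.1]
ee_rot: [-180.0, 0.0, 94.8]
force: [0.5, -0.1, 0.5]
gripper_width: 54.8
gripper_force: 0.0
```

Request:
move_arm([
  {"x": 0,"y": 0,"z": -10,"rx": 0,"ry": 0,"rz": 0},
  {"x": 0,"y": 0,"z": -20,"rx": 0,"ry": 0,"rz": 0},
  {"x": 0,"y": 0,"z": -30,"rx": 0,"ry": 0,"rz": 0},
  {"x": 0,"y": 0,"z": -40,"rx": 0,"ry": 0,"rz": 0},
  {"x": 0,"y": 0,"z": -35,"rx": 0,"ry": 0,"rz": 0},
  {"x": -20,"y": 0,"z": -10,"rx": 0,"ry": 0,"rz": 0},
  {"x": -40,"y": 0,"z": 0,"rx": 0,"ry": 0,"rz": 0},
  {"x": -40,"y": 0,"z": 0,"rx": 0,"ry": 0,"rz": 0},
  {"x": -40,"y": 0,"z": 0,"rx": 0,"ry": 0,"rz": 0},
  {"x": -20,"y": 0,"z": 0,"rx": 0,"ry": 0,"rz": 0},
])

```text
time_s: 34.1
ee_pos: [486.1, -120.1, 200.1]
ee_rot: [179.9, 0.1, 94.7]
force: [0.1, 0.8, -0.4]
gripper_width: 54.7
gripper_force: 0.0
```

```bash
for a in "84 270.5" "71 164.5" "61 77.8" "31 2.5"; do python3 placed.py $a; done; python3 -c "
from h import *
cv2.imwrite('pics/end.png',cv2.resize(grab_frame('side')['img'][190:340,130:330,::-1],(800,600)))"
```

```text
84 side 1861 [468.79 310.75   4.76   0.74] gap 5.1 side -0.1 top 86.9
71 side 856 [471.99 205.46   4.95   0.8 ] gap 5.5 side 0.7 top 74.9
61 side 738 [476.99 119.13   4.88   0.84] gap 5.8 side 1.0 top 89.8
31 side 406 [473.05  43.35   4.57   0.9 ] gap 4.5 side 1.1 top 113.5
```

View pics/end.png

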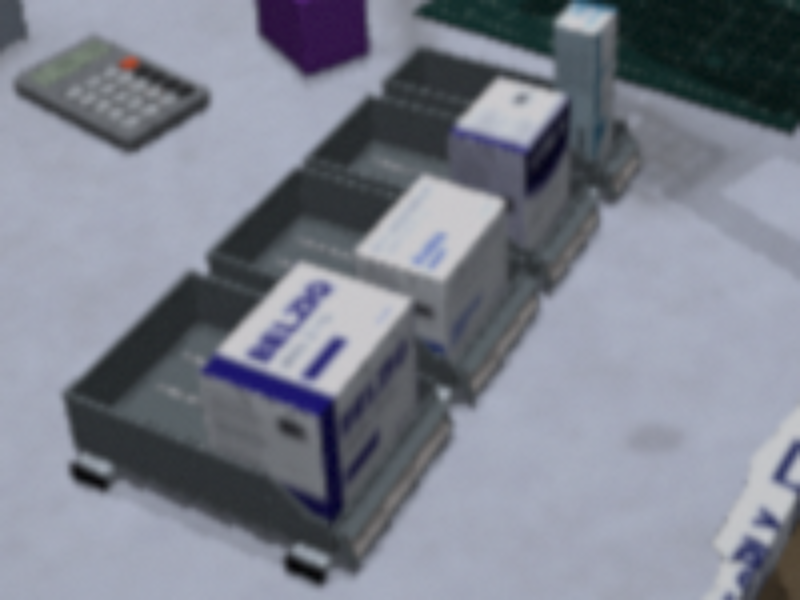

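All four cartons stand upright and square in their trays, with fitted gaps of about 5 mm to the lip. Carton_84 is at (310,390), 71 at (430,270), 61 at (510,170) and 31 at (585,75). Handing in.

```bash
python3 -c "
from workcell import *
print(job_done())"
```

```text
the job is handed in; nothing more can be done
None
```

All four cartons are in their trays, upright, square and about 5 mm from the front lips by the camera fit. The job was handed in at about 34 s, and the calculator and stapler were left alone.

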